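Seat the trivet tile in the serving tray

TASK

The lamp hangs over the wooden tray on the coffee table: first swing its arm aside until the shade is clear of the tray, past the end with the square pocket, and leave it there. Then slide the ceramic tile along the tray into the pocket so that it lies flat and square on the bottom, ready for a hot pot. Leave the mug, candle and remote control where they are, and let go of everything at the end.

Things in the scene. Friction and masses are not known exactly. Their poses are not given: they have to be found in the camera images.
- tray: Wooden serving tray, fixed, 190 mm (its x) by 330 mm (its y); its top (deck) is 18 mm above the table. Origin: centre of its underside. A square pocket, 126 x 126 mm, 12 mm deep, upright walls, is cut near its +y end, centred at tray x = 0, y = +85 mm. The deck is flat, without a rim; its -y part is plain.
- pocket (a point): Centre of the pocket's floor, 6 mm above the table; axes parallel to the tray's.
- tile: Square white ceramic tile, 120 x 120 x 14 mm, about 0.4 kg, loose, at first flat and askew on the plain part of the deck, its x axis within 20 degrees of the tray's. Origin: centre of its underside, z up, x and y along its sides. Seated, its origin is at the pocket's floor centre and its top 2 mm above the deck.
- lamp_arm (a joint): Swing of the lamp arm about its upright post (rad), -0.5 to 1.8, with light friction so that it stays where it is left. Seen from above, growing values turn it clockwise: the shade goes towards the tray's +y end and off it.
- lamp_hinge (a point): Point on the lamp post's upright axis, at the height of the arm, 220 mm above the table. The post (18 mm thick, 235 mm tall) stands on a fixed round foot (100 mm) just beyond the tray's +x side.
- lamp_knob (a point): Top of the lamp's knob, 275 mm above the table, 200 mm from the hinge axis. The knob is an upright 16 mm round pin that rises 48 mm above the arm (a 14 mm tube at 220 mm height, from post to knob). Centred below it hangs the conical shade, 84 mm across its lower rim, from 130 to 210 mm above the table.
- mug: Blue mug, 84 mm across, 95 mm high, handle at its +y. Origin: centre of its underside. Not to be disturbed.
- candle: Candle in an amber glass, 76 mm across, 77 mm high. Origin: centre of its underside. Not to be disturbed.
- remote: Black remote control, 165 (its x) x 45 x 18 mm. Origin: centre of its underside. Not to be disturbed.
There are look-alikes about, which are no part of the job. Of the things like the tile, leave any that is pink or purple; of the rest the larger one is meant.

How it is judged (in metres and radians):
On the way, in this order (a step that is already met when the one before it is completed fails the run):
1. the lamp's shade is swung clear of the tray, past its pocket end (y of lamp_knob in the frame of tray above 0.2 m), for 0.2 s.
2. the tile lies flat in the pocket (x of tile in the frame of pocket between -0.006 and 0.006 m and y of tile in the frame of pocket between -0.006 and 0.006 m and z of tile in the frame of pocket below 0.003 m and angle between tile's own z axis and vertical below 0.03 rad and linear speed of tile below 0.01 m/s and y of lamp_knob in the frame of tray above 0.2 m), for 0.2 s.
At the end, for the whole second after the job is handed in: The tile lies in the pocket, at rest: its underside within 3 mm of the pocket's floor, its centre within 6 mm of the pocket's in x and y, tilted less than 0.03 rad. The lamp arm is at rest with its knob more than 200 mm from the tray's centre towards the pocket end (tray y > 0.2 m) (all of step 2 and velocity of joint lamp_arm between -0.05 and 0.05 rad/s); the robot touches nothing.
It fails at once if the mug is moved more than 25 mm (distance of mug from where it was at the start of the episode above 0.025 m).
It fails at once if the candle is moved more than 25 mm (distance of candle from where it was at the start of the episode above 0.025 m).
It fails at once if the remote control is moved more than 25 mm (distance of remote from where it was at the start of the episode above 0.025 m).
It also fails if it takes over 72 s, if anything falls off the work surface, if the arm or the gripper's body presses on something with over 40 N, if the wrist force passes 120 N, or if a joint passes its speed limit or range.

ROBOT

A 6-joint arm with a two-finger parallel gripper is mounted at the origin on the work surface. World frame = base frame: x ahead of the robot, y to its left, z up, the work surface at z = 0. Lengths are in mm, angles in rad, forces in N, time in s.
With the tool pointing down it reaches from about 300 to 775 mm from the base axis. Payload 14.6 kg.
Tool frame: the origin (TCP) lies between the finger pads; the fingertips stand 22 mm ahead of it and the grasp point (between the pads) lies 3 mm ahead of it (manip.tcp_to_tips is the distance from the TCP to the fingertips, in mm); y points along the fingers, z is the direction in which the jaws open and shut, and the axes are right-handed (so a half turn about y gives the same grasp; the last joint's range is limited). The gripper opens to 94 mm and grips with 3 to 60 N. Pads are 16 mm wide; open, the fingers measure 119 mm over their backs; the gripper's body (75 mm by 177 mm) begins 78 mm behind the grasp point.
Start: joints at [1.036, 0.3, 1.521, -0, 1.321, -0.067], TCP at [248.004, 490.901, 227.446] pointing down, gripper open.
Joint ranges: [-3.03, 3.03], [-0.79, 2.21], [0.23, 2.52], [-1.04, 4.18], [0, 3.07], [-2.55, 2.55]. Speed limits (rad/s): [2.22, 2.22, 2.57, 3.14, 3.14, 3.14].

INTERFACE

Orientations are given as [roll, pitch, yaw] about the fixed x, y, z axes, in that order (R = Rz(yaw) Ry(pitch) Rx(roll)).
In Python, from cell import manip gives the robot as it stands.
- The arm moves only by the shell command python3 -m jog 'ROWS' [OPENING] [FORCE]. ROWS is JSON, one flat list of numbers, 6 for each row, row after row: the shift along the tool's x, y, z in mm, then the turn, a rotation vector about the tool's x, y, z in degrees. A call has 1 to 10 rows; each row is the pose to reach, as a shift and turn from the pose commanded when the call began, along the tool's axes at that moment; what a row does not reach only later rows make up. A row lasts 1/12 s, in which the tool goes at most 41.7 mm and 7.16 degrees, less where a joint would pass 70% of its speed; a pose out of reach is approached as far as the arm can. A call with a gripper value outside its range is refused whole. OPENING is the finger opening in mm, from 0 to 94, set as the call begins (- or left out, the last holds). The fingers move at their own pace and stop on an object; FORCE is the grip in N (left out, the last holds). Time passes only in rows, so rows that repeat a pose let the fingers close. It gives the time, the measured TCP pose, the force and the opening at its end, in the units of the state.
- manip.read_state(): the state, without advancing time (a new reading comes with each control period).
- manip.camera(name): name is "scene" or "top" or "wrist"; returns a dict with "img" (400x640x3 uint8, red, green, blue), "intrinsics" (3x3 intrinsics, pixels), "origin" and "orientation" of the camera in the world. Camera axes: x right, y down, z forward; pixel columns grow to the right and rows downward; lengths in mm; the calibration is good to about 2 mm. The wrist camera is an equidistant fisheye: a pixel r from the principal point sees the ray r / f radians off the axis. A picture is of the moment at which its call begins. There is no depth.
- manip.sign_off(): hands the job in, once; it reports no verdict.
Trained networks look in a picture, given as the dict that the camera call returned (one of the last four; its "shot" number tells which), for a name from the list of things; names that differ only in an ending like _2 or _b are one class to them, and where a whole thing is asked for, a point or a joint stands for the part that bears it (a point fixed in the world has none). Each returns a list of dicts, best first, with "score" (0 to 1); they miss things now and then, are a little off and sometimes report something else, mostly with a low value. They report only what shows in the picture. A call takes as long as a camera call. They do not tell look-alikes from the thing itself.
- manip.masks_of(thing, picture): "pixels" (400x640 bool, what is visible of it) and "xy" ([column, row] in pixels, amid what is visible of it).
- manip.tip_of(thing, picture): "xy" ([column, row] in pixels: a listed point, or the origin of a listed thing).
The state is a dict: "clock": time; "joints": joint angles; "qd": joint speeds; "effort": joint torques, N m; "eef_pos": TCP position; "eef_rot": TCP orientation; "wrist_force": force on the tool from outside, world axes, zero at the start; "moment": the same for the moment, N m; "finger_gap": finger opening in mm.
Only numpy, scipy, OpenCV 4.12 (cv2) and the standard library are available. Lean on these libraries where they do the work, as an engineer would, in place of code of your own. Each camera call takes 0.05 s, during which the arm holds its last target.

## Working session

There is one attempt and no reset: what is moved stays moved. The work goes in short steps, Python scripts to look and compute and a shell command to move; the robot and the scene stay as the last step left them, time stands still between calls to the robot, and variables do not carry over. Pictures are saved under pics/ and viewed, and the job is handed in when it is done.

```bash
ls; mkdir -p pics
cat > look.py <<'E'
import cv2,sys
from cell import manip
def snap(n,f):
    p=manip.camera(n); cv2.imwrite('pics/'+f,cv2.cvtColor(p['img'],cv2.COLOR_RGB2BGR)); return p
E
python3 - <<'E'
from look import *
import numpy as np
np.set_printoptions(precision=3,suppress=True)
s=manip.read_state(); print(s)
for n in ['top','scene']:
    p=snap(n,n+'0.png'); print(n,p['intrinsics'],p['origin'],p['orientation'])
    for t in ['tray','pocket','tile','lamp_hinge','lamp_knob','mug','candle','remote']:
        try: print(t,[(np.round(d['xy']),round(d['score'],2)) for d in manip.tip_of(t,p)])
        except Exception as e: print(t,e)
E
```

```text
pics
{'clock': 0.0, 'joints': array([ 1.036,  0.3  ,  1.522,  0.   ,  1.321, -0.067]), 'qd': array([ 0.001, -0.001,  0.002, -0.   , -0.001,  0.001]), 'effort': array([ -0.001, -53.181, -35.272,   0.071,   0.024,  -0.   ]), 'eef_pos': array([247.892, 490.689, 226.891]), 'eef_rot': array([-1.572,  0.   , -0.468]), 'wrist_force': array([ 0.591,  0.188, -0.301]), 'moment': array([0.046, 0.028, 0.047]), 'finger_gap': 93.93648891286007}
top [[400.071   0.    322.984]
 [  0.    400.071 200.243]
 [  0.      0.      1.   ]] [ 362.391  -15.826 1196.631] [-2.927  0.006 -1.417]
tray [(array([303., 228.]), 0.97), (array([216., 278.]), 0.52)]
pocket [(array([276., 237.]), 0.86)]
tile [(array([396., 290.]), 0.84), (array([326., 151.]), 0.74), (array([337., 230.]), 0.73), (array([200., 218.]), 0.6)]
lamp_hinge [(array([255., 155.]), 0.94), (array([376., 176.]), 0.37)]
lamp_knob [(array([270., 226.]), 0.91)]
mug [(array([378., 177.]), 0.56)]
candle [(array([424., 218.]), 0.55)]
remote [(array([220., 278.]), 0.61)]
scene [[420.514   0.    315.842]
 [  0.    420.514 199.426]
 [  0.      0.      1.   ]] [1024.195 -726.583  900.642] [-2.277 -0.019  0.582]
tray [(array([316., 222.]), 0.83)]
pocket [(array([319., 207.]), 0.95)]
tile [(array([365., 174.]), 0.96), (array([387., 264.]), 0.93), (array([301., 237.]), 0.92), (array([219., 263.]), 0.59)]
lamp_hinge [(array([386., 157.]), 0.76)]
lamp_knob [(array([315., 137.]), 0.65), (array([319., 206.]), 0.61)]
mug [(array([340., 289.]), 0.66)]
candle [(array([265., 318.]), 0.65)]
remote [(array([318., 208.]), 0.74), (array([310., 166.]), 0.63)]
```

View pics/top0.png

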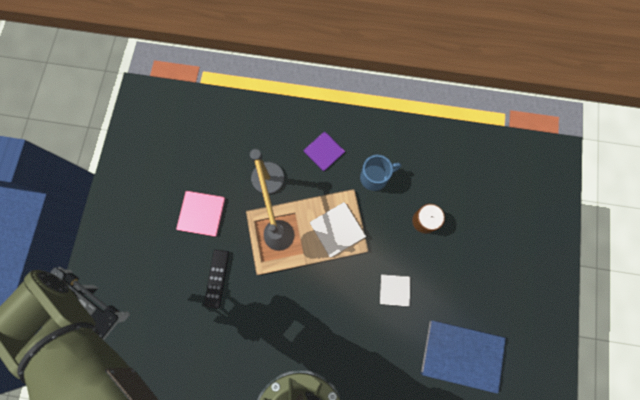

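View pics/scene0.png

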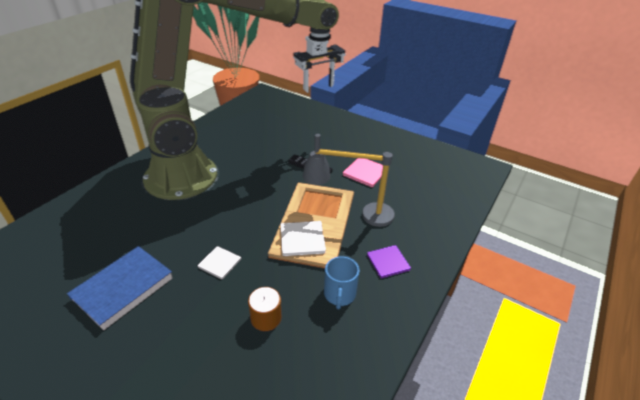

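```bash
cat >> look.py <<'E'
import numpy as np
from scipy.spatial.transform import Rotation as R
np.set_printoptions(precision=2,suppress=True)
def ray(p,uv):
    K=p['intrinsics']; o=np.array(p['orientation']); M=R.from_euler('xyz',o).as_matrix() if o.shape==(3,) else o
    uv=np.atleast_2d(uv).astype(float)
    d=np.c_[(uv[:,0]-K[0,2])/K[0,0],(uv[:,1]-K[1,2])/K[1,1],np.ones(len(uv))]
    return d@M.T
def onz(p,uv,z):
    d=ray(p,uv); o=np.array(p['origin']); return o+d*((z-o[2])/d[:,2:])
def proj(p,X):
    K=p['intrinsics']; M=R.from_euler('xyz',p['orientation']).as_matrix()
    c=(np.atleast_2d(X)-p['origin'])@M; return np.c_[K[0,0]*c[:,0]/c[:,2]+K[0,2],K[1,1]*c[:,1]/c[:,2]+K[1,2]]
E
python3 - <<'E'
from look import *
for n in ['top','scene']:
    p=snap(n,n+'1.png')
    print(n)
    for t,z in [('tray',0),('pocket',6),('tile',18),('lamp_hinge',220),('lamp_knob',275),('mug',0),('candle',0),('remote',0)]:
        print(t,[(onz(p,d['xy'],z)[0][:2],round(d['score'],2)) for d in manip.tip_of(t,p)])
    for t,z in [('tray',18),('tile',32),('remote',18)]:
        for d in manip.masks_of(t,p):
            m=d['pixels'].astype(np.uint8); ys,xs=np.nonzero(m)
            P=onz(p,np.c_[xs,ys],z)[:,:2].astype(np.float32)
            print(t,'rect',cv2.minAreaRect(P),len(xs),d['score'])
    for sc,nm in [(3,'c')]:
        im=cv2.imread('pics/%s1.png'%n)
        c=im[130:300,170:430] if n=='top' else im[120:340,190:430]
        cv2.imwrite('pics/%s1c.png'%n,cv2.resize(c,None,fx=3 if n=='top' else 2.7,fy=3 if n=='top' else 2.7,interpolation=cv2.INTER_CUBIC))
E
```

```text
top
tray [(array([522.8 ,  62.28]), 0.64)]
pocket [(array([481.81, 156.44]), 0.65)]
tile [(array([ 389.3 , -201.86]), 0.9), (array([514.81, 385.85]), 0.76), (array([530.16, -25.65]), 0.71), (array([763.25,  46.9 ]), 0.63)]
lamp_hinge [(array([660.4 , 209.29]), 0.82), (array([461.27, 125.89]), 0.41)]
lamp_knob [(array([481.18, 136.51]), 0.78), (array([ 551.81, -222.12]), 0.61)]
mug [(array([ 726.43, -119.51]), 0.69)]
candle [(array([ 602.66, -273.04]), 0.97)]
remote [(array([335.66, 303.69]), 0.66)]
tray rect ((513.5897216796875, 67.83869934082031), (194.3068389892578, 330.9776611328125), 20.793527603149414) 4650 0.62
tile rect ((531.1202392578125, -23.17517852783203), (122.12030029296875, 120.83175659179688), 38.92294692993164) 1647 0.86
tile rect ((517.7717895507812, 384.11663818359375), (126.0865478515625, 120.91693115234375), 89.40026092529297) 1639 0.84
tile rect ((763.6766967773438, 53.58833694458008), (91.22515869140625, 89.06856536865234), 52.00590896606445) 829 0.7
tile rect ((383.2710266113281, -208.82437133789062), (85.59007263183594, 79.20150756835938), 7.102684020996094) 
[... 505 characters left out ...]
4.48]), 0.43)]
candle [(array([ 605.94, -285.51]), 0.66)]
remote [(array([349.38, 294.85]), 0.54)]
tray rect ((518.82080078125, 58.87139892578125), (192.59503173828125, 348.01922607421875), 20.633424758911133) 3474 0.87
tile rect ((406.710693359375, -232.02064514160156), (83.90043640136719, 84.48441314697266), 4.595004081726074) 726 0.96
tile rect ((538.3253173828125, -30.164817810058594), (125.83415985107422, 132.97439575195312), 37.2862434387207) 1385 0.86
tile rect ((534.9571533203125, 355.80194091796875), (119.59691619873047, 133.70166015625), 0.7482876181602478) 719 0.68
remote rect ((340.0143737792969, 286.9202880859375), (68.03792572021484, 170.7216796875), 88.27322387695312) 206 0.76
```

View pics/top1c.png

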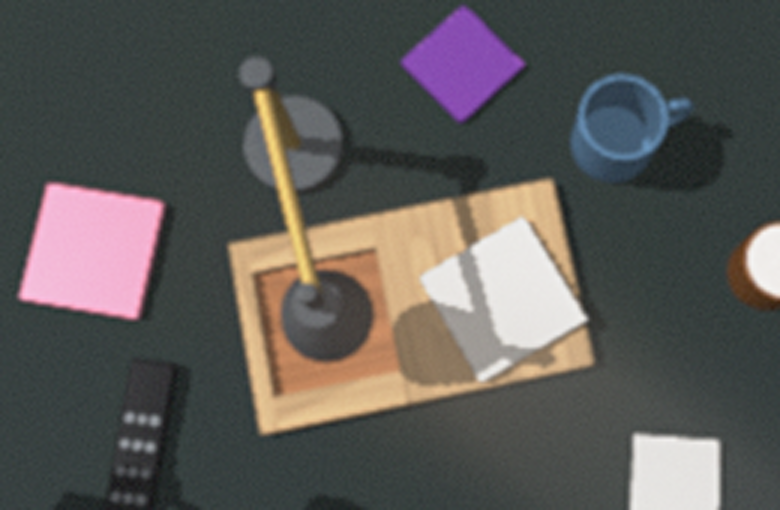

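View pics/scene1c.png

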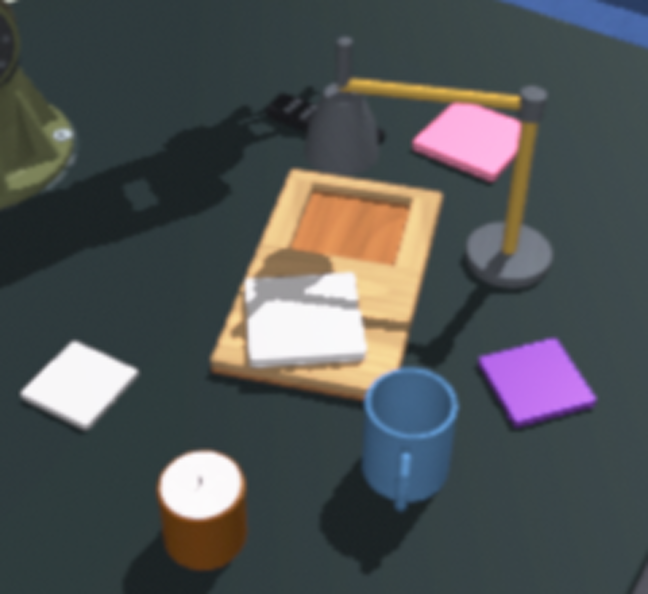

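Run:
```python
from look import *
T=snap('top','t2.png');S=snap('scene','s2.png')
def tri(a,b):
    a=np.array(a)/3+[170,130]; b=np.array(b)/2.7+[190,120]
    o1,o2=np.array(T['origin']),np.array(S['origin']); d1=ray(T,a)[0];d2=ray(S,b)[0]
    A=np.c_[d1,-d2]; s=np.linalg.lstsq(A,o2-o1,rcond=None)[0]
    p1=o1+d1*s[0];p2=o2+d2*s[1]; print((p1+p2)/2,p1-p2)
tri((306,288),(345,42))
tri((257,70),(533,97))
f=lambda l,z:onz(T,np.array(l)/3+[170,130],z)[:,:2]
g=lambda l,z:onz(S,np.array(l)/2.7+[190,120],z)[:,:2]
for nm,P in [('tray',f([(230,243),(556,180),(593,364),(262,434)],18)),('tile',f([(421,276),(524,218),(587,319),(480,381)],32)),('trayS',g([(293,171),(442,192),(390,400)],18)),('tileS',g([(246,280),(353,273),(363,355),(250,364)],32)),('pink',f([(46,183),(164,202),(139,320),(20,298)],14))]:
    print(nm,P.tolist(),P.mean(0),np.linalg.norm(np.diff(P,axis=0),axis=1),np.degrees(np.arctan2(*np.diff(P,axis=0).T[::-1])))
for d in (f([(306,288)],275),g([(345,42)],275),f([(257,70)],235),g([(533,90)],235)): print(d)
```

```text
[481.65 129.41 271.28] [-0.4  -0.33 -0.1 ]
[664.29 210.78 228.45] [-0.11 -0.08 -0.06]
tray [[547.1248090524487, 252.35248808533885], [660.95595434007, -60.962554160913896], [483.1312203405429, -121.96038898370965], [367.33662233063535, 185.32681505864912]] [514.64  63.69] [333.35 188.   328.38] [ -70.03 -161.07  110.65]
tile [[541.1796925748079, 57.23839191689344], [614.1751552621902, -34.38364233710988], [524.0556542600852, -109.25594126765697], [448.87750829703646, -15.333877555250247]] [532.07 -25.43] [117.14 117.16 120.3 ] [ -51.46 -140.28  128.67]
trayS [[375.7168520171791, 183.32738632714552], [550.0504752591877, 253.6178702699184], [669.6593202172405, -64.83433860246612]] [531.81 124.04] [187.97 340.17] [ 21.96 -69.41]
tileS [[454.8937609782188, -18.833606203996624], [545.9902876074066, 57.40139772239115], [621.0108253930302, -39.834685401614365], [532.5015667691466, -115.28907934682877]] [538.6  -29.14] [118.79 122.81 116.31] [  39.92  -52.35 -139.55]
pink [[580.1201586715331, 450.240744286163], [579.0015894678504, 327.51248594336795], [457.79505712850414, 327.42579632666997], [461.18339816879165, 449.25953850042856]] [519.53 388.61] [122.73 121.21 121.88] [ -90.52 -179.96   88.41]
[[480.97 128.66]]
[[485.01 124.59]]
[[662.18 209.2 ]]
[[662.18 213.37]]
```

```bash
python3 -m jog '[0,-35,0,0,0,0, 0,-70,0,0,0,0, 0,-93,0,0,0,0, 372,-93,-218,0,-51,0, 372,-93,-218,0,-51,0, 372,-93,-218,0,-51,0, 372,-93,-218,0,-51,0, 372,-93,-218,0,-51,0, 372,-93,-218,0,-51,0, 372,-93,-218,0,-51,0]' 60 20
```

```text
clock: 3.03
eef_pos: [390.4, 271.1, 320.7]
eef_rot: [-1.571, -0.0, 0.318]
wrist_force: [0.4, 0.2, 0.0]
finger_gap: 59.8
```

Run:
```python
from look import *
s=manip.read_state();print(s['clock'],s['eef_pos'],np.degrees(s['eef_rot']),s['joints'])
R0=R.from_euler('xyz',s['eef_rot'])
print(R0.inv().apply(np.array([482,128,320])-s['eef_pos']))
```

```text
3.0333 [390.37 271.06 320.72] [-89.99  -0.03  18.19] [ 0.53  0.07  1.57  0.    1.49 -1.36]
[  42.38    0.72 -164.51]
```

```bash
python3 -m jog '[42,0,-164,0,-6,0, 42,0,-164,0,-6,0, 42,0,-164,0,-6,0, 42,0,-164,0,-6,0, 42,0,-164,0,-6,0, 42,0,-164,0,-6,0, 42,0,-164,0,-6,0, 42,0,-164,0,-6,0]' 60 20
python3 - <<'E'
from look import *
s=manip.read_state();print(s['clock'],s['eef_pos'],np.degrees(s['eef_rot']),s['joints'])
snap('wrist','w1.png');snap('scene','s3.png')
E
```

```text
clock: 3.7
eef_pos: [479.6, 130.5, 320.6]
eef_rot: [-1.571, -0.0, 0.418]
wrist_force: [-0.0, -0.8, 0.4]
finger_gap: 59.8
3.7 [479.63 130.49 320.61] [-89.99  -0.01  23.95] [ 0.19  0.12  1.52  0.    1.5  -1.8 ]
```

View pics/w1.png

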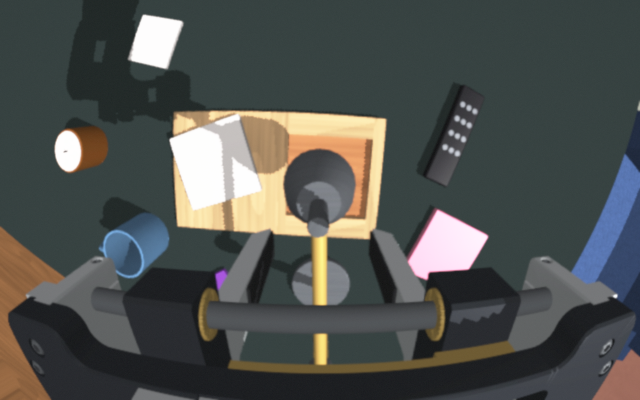

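View pics/s3.png

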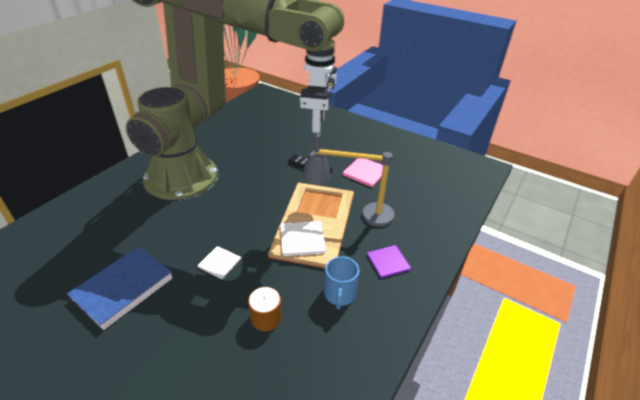

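```bash
python3 -m jog '[2,20,-2,0,0,0, 2,40,-2,0,0,0, 2,62,-2,0,0,0, 2,62,-2,0,0,0, 2,62,-2,0,0,0]' 50 20 && python3 -m jog '[1,0,17,0,5,0, 3,0,35,0,10,0, 7,0,51,0,15,0, 12,0,68,0,20,0, 19,0,84,0,25,0, 27,0,99,0,30,0, 36,0,114,0,35,0, 47,0,128,0,40,0, 47,0,128,0,40,0, 47,0,128,0,40,0]' 50 20;  python3 - <<'E'
from look import *
snap('scene','s4.png')
E
```

```text
clock: 4.22
eef_pos: [482.3, 129.1, 258.6]
eef_rot: [-1.571, 0.001, 0.418]
wrist_force: [0.6, -0.6, -0.1]
finger_gap: 50.2
clock: 5.05
eef_pos: [473.9, 265.3, 259.7]
eef_rot: [-1.57, -0.001, -0.278]
wrist_force: [-0.0, -0.6, 0.4]
finger_gap: 49.9
```

View pics/s4.png

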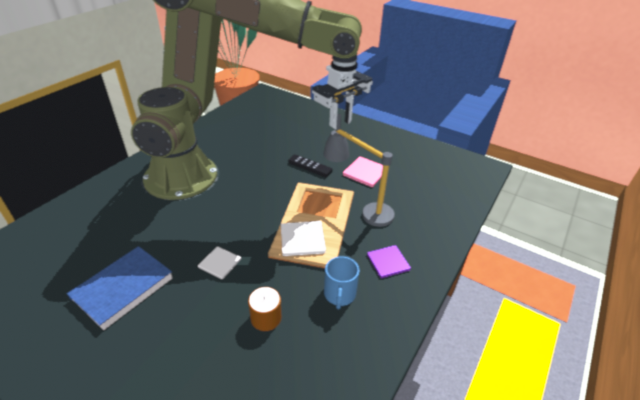

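```bash
python3 -m jog '[1,0,17,0,5,0, 3,0,35,0,10,0, 7,0,51,0,15,0, 12,0,68,0,20,0, 19,0,84,0,25,0, 27,0,99,0,30,0, 36,0,114,0,35,0, 47,0,128,0,40,0, 47,0,128,0,40,0, 47,0,128,0,40,0]' 50 20;  python3 - <<'E'
from look import *
snap('scene','s5.png');T=snap('top','t5.png')
print([(onz(T,d['xy'],275)[0],d['score']) for d in manip.tip_of('lamp_knob',T)])
E
```

```text
clock: 5.93
eef_pos: [554.9, 373.9, 258.6]
eef_rot: [-1.571, -0.0, -0.977]
wrist_force: [0.2, -0.1, 0.4]
finger_gap: 49.7
[(array([547.02, 387.41, 275.  ]), 0.77), (array([461.74, 110.77, 275.  ]), 0.52)]
```

View pics/s5.png

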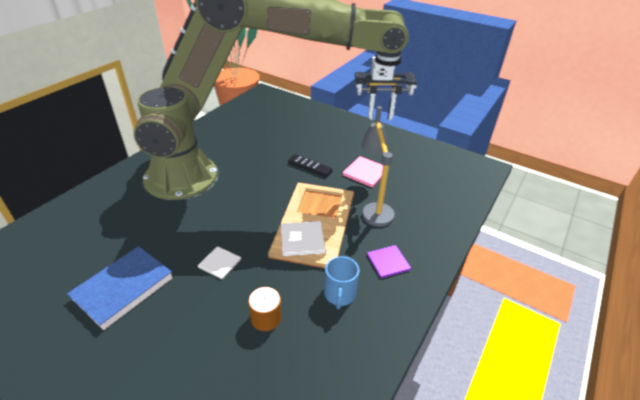

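View pics/t5.png

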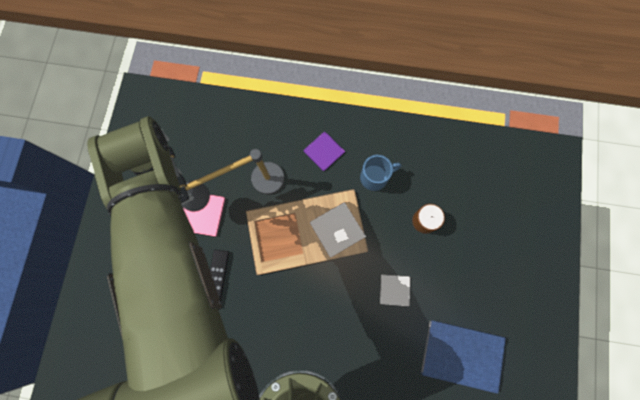

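```bash
python3 -m jog '[0,-30,0,0,0,0, 0,-65,0,0,0,0, 0,-85,0,0,0,0, -120,-85,-200,0,-76,0, -120,-85,-200,0,-76,0, -120,-85,-200,0,-76,0, -120,-85,-200,0,-76,0, -120,-85,-200,0,-76,0, -120,-85,-200,0,-76,0, -120,-85,-200,0,-76,0]' 80 20;  python3 - <<'E'
from look import *
s=manip.read_state();print(s['clock'],s['eef_pos'],np.degrees(s['eef_rot']),s['joints'])
T=snap('top','t6.png')
print([(onz(T,d['xy'],275)[0],d['score']) for d in manip.tip_of('lamp_knob',T)])
c=np.array([515,64]);a=np.radians(20.3);x=np.array([np.cos(a),np.sin(a)]);y=np.array([-x[1],x[0]])
R0=R.from_euler('xyz',s['eef_rot'])
for tx,ty in [(-105,-90),(-75,-90)]:
    w=c+tx*x+ty*y; print(w,R0.inv().apply(np.r_[w,320]-s['eef_pos']))
E
```

```text
clock: 6.92
eef_pos: [317.7, 361.9, 345.1]
eef_rot: [-1.568, -0.001, -0.094]
wrist_force: [1.7, 0.1, 0.8]
finger_gap: 80.1
6.9167 [317.73 361.95 345.12] [-89.86  -0.09  -5.4 ] [ 0.77  0.08  1.51  0.    1.55 -0.7 ]
[]
[447.75 -56.84] [ 168.83   24.4  -404.75]
[475.88 -46.43] [ 195.86   24.47 -391.74]
```

View pics/t6.png

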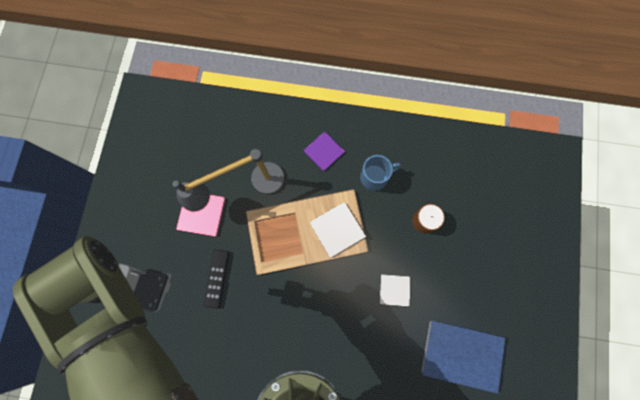

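Run:
```python
from look import *
T=snap('top','t7.png')
for t,z in [('tray',18),('tile',32),('pocket',18)]:
    for d in manip.masks_of(t,T):
        m=d['pixels'].astype(np.uint8); ys,xs=np.nonzero(m)
        P=onz(T,np.c_[xs,ys],z)[:,:2].astype(np.float32)
        print(t,'rect',cv2.minAreaRect(P),len(xs),d['score'])
print([(onz(T,d['xy'],275)[0],d['score']) for d in manip.tip_of('lamp_knob',T)], onz(T,[(179,184)],275))
im=cv2.imread('pics/t7.png')[175:290,235:380]
cv2.imwrite('pics/t7c.png',cv2.resize(im,None,fx=5,fy=5,interpolation=cv2.INTER_CUBIC))
```

```text
tray rect ((513.8757934570312, 67.64227294921875), (191.8483428955078, 329.95709228515625), 20.595458984375) 5343 0.69
tile rect ((532.606201171875, -20.88562774658203), (123.63325500488281, 122.74559020996094), 40.56902313232422) 1688 0.95
tile rect ((383.33978271484375, -209.35903930664062), (79.1383056640625, 79.19010925292969), 5.507830619812012) 789 0.79
tile rect ((516.9176635742188, 384.2316589355469), (119.8681411743164, 117.96971130371094), 88.3904037475586) 1123 0.67
tile rect ((764.2415771484375, 52.15458679199219), (92.88137817382812, 90.82315826416016), 52.663326263427734) 847 0.66
pocket rect ((514.21533203125, 66.55123901367188), (192.01602172851562, 333.07568359375), 20.43769645690918) 5463 0.71
[(array([549.21, 381.31, 275.  ]), 0.85), (array([ 549.73, -222.56,  275.  ]), 0.6)] [[546.54 366.22 275.  ]]
```

View pics/t7c.png

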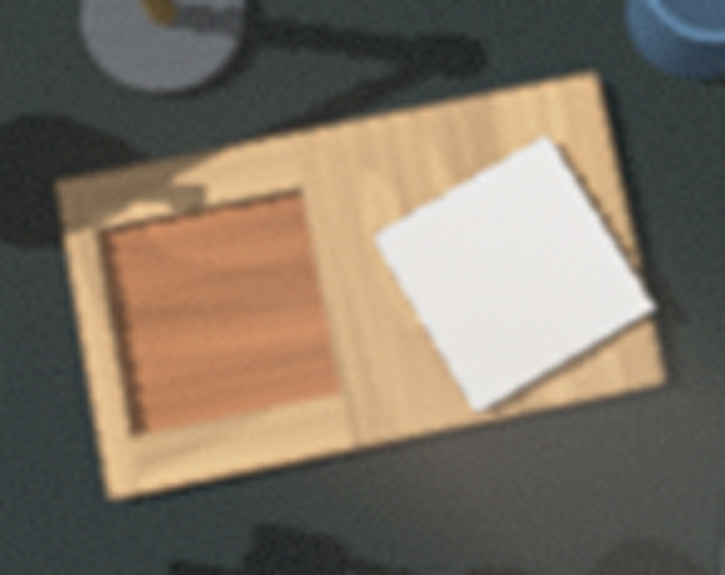

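```bash
cat >> look.py <<'E'
from scipy.optimize import least_squares
def fit(p,pts,model,z):  # pts full px; model local xy ; returns x,y,yaw deg
    pts=np.array(pts,float);model=np.array(model,float)
    P=onz(p,pts,z)[:,:2]
    f=lambda q:(model@np.array([[np.cos(q[2]),np.sin(q[2])],[-np.sin(q[2]),np.cos(q[2])]])+q[:2]-P).ravel()
    r=least_squares(f,[P[:,0].mean(),P[:,1].mean(),.4]); return r.x[:2],np.degrees(r.x[2]),r.fun.reshape(-1,2)
E
python3 - <<'E'
from look import *
T=snap('top','t8.png')
o=np.array([235,175]); q=lambda l:(np.array(l)+.5)/5-.5+o
# order: (+x,+y),(+x,-y),(-x,-y),(-x,+y)
m=lambda a,b:[(a,b),(a,-b),(-a,-b),(-a,b)]
t=fit(T,q([(56,182),(597,72),(666,381),(110,500)]),m(95,165),18); print('tray',t)
l=fit(T,q([(375,238),(548,138),(655,306),(480,411)]),m(60,60),32); print('tile',l)
k=fit(T,q([(102,230),(302,190),(343,393),(132,436)]),m(63,63),18); print('pocket',k)
a=np.radians(t[1]);Rt=np.array([[np.cos(a),-np.sin(a)],[np.sin(a),np.cos(a)]])
print('tile in tray',(l[0]-t[0])@Rt,'pocket in tray',(k[0]-t[0])@Rt)
E
```

```text
tray (array([515.52,  65.93]), np.float64(20.59275110966558), array([[-0.31, -1.13],
       [-0.95,  1.43],
       [-0.11,  0.2 ],
       [ 1.36, -0.5 ]]))
tile (array([532.73, -24.84]), np.float64(39.77325290775748), array([[ 0.2 ,  0.38],
       [ 1.86,  0.24],
       [-0.58, -0.48],
       [-1.48, -0.15]]))
pocket (array([485.21, 143.96]), np.float64(20.130710605334187), array([[ 0.39,  2.71],
       [ 1.61, -1.61],
       [-1.08, -0.84],
       [-0.92, -0.26]]))
tile in tray [-15.82 -91.02] pocket in tray [-0.93 83.71]
```

```bash
cat > go.py <<'E'
from look import *
C=np.array([515.3,65.5]);A=20.5
def target(tx,ty,z,psi):   # psi rel. tray, deg
    s=manip.read_state(); a=np.radians(A);x=np.array([np.cos(a),np.sin(a)]);y=np.array([-x[1],x[0]])
    R0=R.from_euler('xyz',s['eef_rot']); Rt=R.from_euler('xyz',[-np.pi/2,0,np.radians(A+psi)])
    print('now tray',(s['eef_pos'][:2]-C)@x,(s['eef_pos'][:2]-C)@y,s['eef_pos'][2],'psi',np.degrees(s['eef_rot'][2])-A,'F',s['wrist_force'],'t',s['clock'])
    print('shift',R0.inv().apply(np.r_[C+tx*x+ty*y,z]-s['eef_pos']),'turn',np.degrees((R0.inv()*Rt).as_rotvec()))
if __name__=='__main__': target(*map(float,sys.argv[1:]))
E
python3 go.py -125 -95 200 0
```

```text
now tray -76.9179861962567 345.7799154236569 343.1989598721604 psi -26.642365961438692 F [0.66 0.47 0.43] t 7.3167
shift [ 154.73  143.34 -415.47] turn [  0.02 -26.64  -0.03]
```

```bash
python3 -m jog '[155,143,-415,0,-26.6,0, 155,143,-415,0,-26.6,0, 155,143,-415,0,-26.6,0, 155,143,-415,0,-26.6,0, 155,143,-415,0,-26.6,0, 155,143,-415,0,-26.6,0, 155,143,-415,0,-26.6,0, 155,143,-415,0,-26.6,0, 155,143,-415,0,-26.6,0, 155,143,-415,0,-26.6,0]' 74 20 >/dev/null; python3 go.py -125 -95 100 0
```

```text
now tray -117.43742936703457 -32.39364781796873 220.8621870260772 psi 0.001109971479671401 F [ 0.84 -0.19 -0.23] t 8.15
shift [ -7.6  120.87 -62.59] turn [0.01 0.   0.02]
```

```bash
python3 -m jog '[-8,60,-63,0,0,0, -8,60,-63,0,0,0, -8,100,-63,0,0,0, -8,140,-63,0,0,0, -8,160,-63,0,0,0, -8,171,-63,0,0,0, -8,177,-63,0,0,0, -8,177,-63,0,0,0]' 74 20; python3 go.py -125 -95 44 0;python3 -c "
from look import *
snap('wrist','w2.png')"
```

```text
clock: 8.82
eef_pos: [430.8, -65.6, 43.4]
eef_rot: [-1.57, 0.002, 0.359]
wrist_force: [0.0, -0.4, -1.3]
finger_gap: 73.9
now tray -125.03784956659555 -93.18757446512197 43.396219859455044 psi 0.04320426807747069 F [ 0.03 -0.44 -1.29] t 8.8167
shift [ 0.04 -0.61 -1.81] turn [-0.07  0.04 -0.1 ]
```

View pics/w2.png

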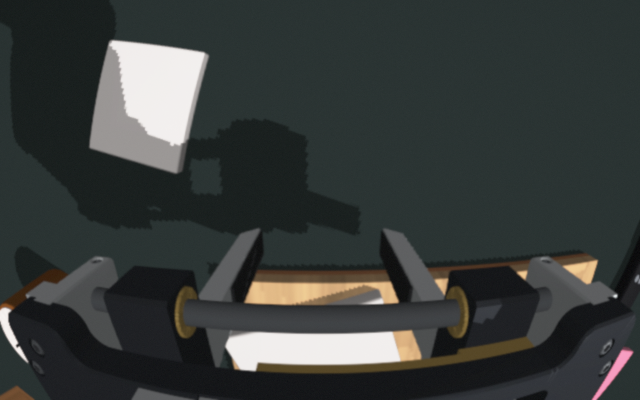

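```bash
python3 -m jog '[0,0,0,0,0,0, 0,0,0,0,0,0, 5,0,0,0,0,0, 10,0,0,0,0,0, 15,0,0,0,0,0, 20,0,0,0,0,0, 25,0,0,0,0,0, 30,0,0,0,0,0, 35,0,0,0,0,0, 40,0,0,0,0,0]' 64 20; python3 -c "
from look import *
snap('wrist','w3.png');snap('top','t9.png');im=snap('scene','s9.png')['img'][150:330,220:420,::-1]
cv2.imwrite('pics/s9c.png',cv2.resize(im,None,fx=3,fy=3,interpolation=cv2.INTER_CUBIC))"
```

```text
clock: 9.7
eef_pos: [468.8, -51.1, 44.3]
eef_rot: [-1.57, 0.001, 0.36]
wrist_force: [-3.5, 0.1, 2.1]
finger_gap: 63.8
```

View pics/s9c.png

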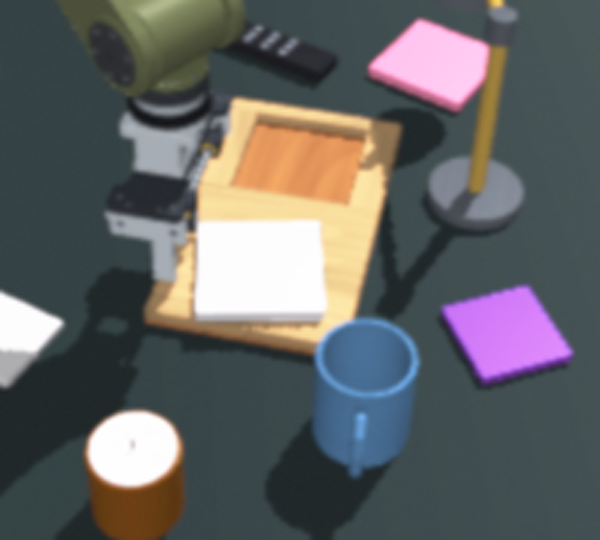

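```bash
python3 -m jog '[4,0,0,0,0,0, 8,0,0,0,0,0, 12,0,0,0,0,0, 15,0,0,0,0,0, 15,0,0,0,0,0]' 64 20; python3 go.py -68 -95 44 0; python3 -c "
from look import *
im=snap('top','t10.png')['img'][175:290,235:380,::-1]
cv2.imwrite('pics/t10c.png',cv2.resize(im,None,fx=5,fy=5,interpolation=cv2.INTER_CUBIC))
im=snap('scene','s10.png')['img'][150:330,220:420,::-1]
cv2.imwrite('pics/s10c.png',cv2.resize(im,None,fx=4,fy=3,interpolation=cv2.INTER_CUBIC))"
```

```text
clock: 10.27
eef_pos: [483.3, -45.9, 44.4]
eef_rot: [-1.571, -0.0, 0.36]
wrist_force: [-0.2, 0.1, -0.3]
finger_gap: 64.5
now tray -68.99582208316201 -93.16777565165363 44.41835928253575 psi 0.11991437757115975 F [-0.17  0.13 -0.29] t 10.2667
shift [ 0.99  0.42 -1.83] turn [0.01 0.12 0.03]
```

View pics/t10c.png

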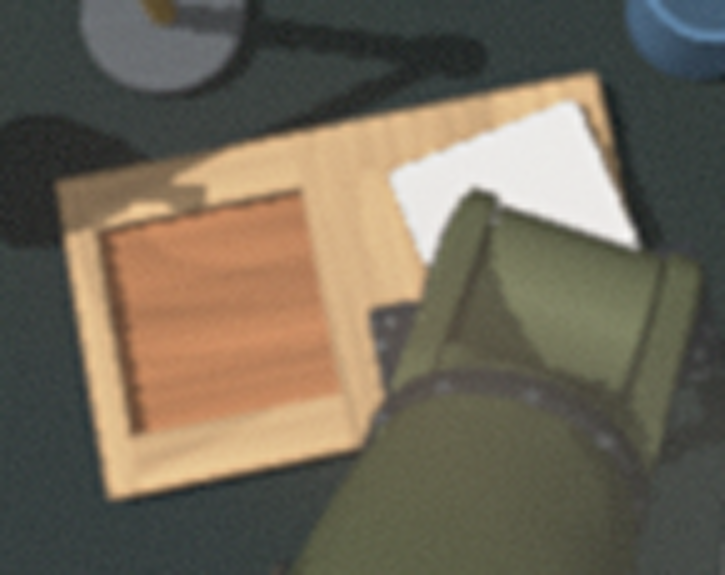

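View pics/s10c.png

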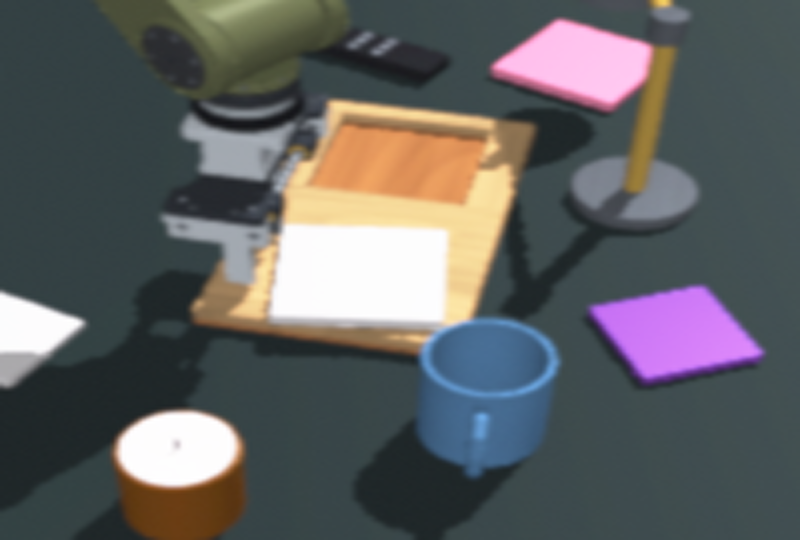

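Run:
```python
from look import *
from go import C,A
T=manip.camera('top');S=manip.camera('scene')
q=lambda l:(np.array(l)+.5)/5-.5+np.array([235,175])
a=np.radians(A);Rt=np.array([[np.cos(a),-np.sin(a)],[np.sin(a),np.cos(a)]])
P=onz(T,q([(389,174),(575,101)]),32)[:,:2];d=P[1]-P[0];print((P-C)@Rt,np.linalg.norm(d),np.degrees(np.arctan2(d[1],d[0]))+90-A)
p=(np.array([(272,320),(286,226),(448,230),(444,323)])+.5)/[4,3]-.5+[220,150]
print([ (v-C)@Rt for v in onz(S,p,32)[:,:2]])
```

```text
[[  57.16  -30.19]
 [  78.1  -147.73]] 119.38979502730302 10.10083807669298
[array([ -32.27, -177.4 ]), array([-55.78, -55.99]), array([ 62.03, -32.48]), array([  83.07, -152.75])]
```

```bash
python3 -m jog '[-20,0,0,0,0,0, -40,-10,0,0,0,0, -40,-50,0,0,0,0, -40,-90,0,0,0,0, -40,-116,0,0,0,0, -40,-116,0,0,6,0, -40,-116,0,0,12,0, -40,-116,0,0,18,0, -40,-116,0,0,24,0, -40,-116,0,0,30,0]' 84 20;python3 go.py 6 -205 160 -90
```

```text
clock: 11.3
eef_pos: [445.2, -60.2, 160.6]
eef_rot: [-1.571, -0.001, -0.169]
wrist_force: [-0.1, 0.5, 1.0]
finger_gap: 83.8
now tray -109.6777701933905 -93.23460869730165 160.57819082687877 psi -30.193769834401984 F [-0.12  0.46  0.96] t 11.3
shift [156.19   0.66 -38.42] turn [-0.02 59.81  0.03]
```

```bash
python3 -m jog '[20,0,-5,0,7,0, 40,0,-10,0,14,0, 60,0,-15,0,21,0, 80,0,-20,0,28,0, 100,0,-25,0,35,0, 120,0,-30,0,42,0, 140,0,-34,0,49,0, 156,0,-38,0,56,0, 156,0,-38,0,60,0, 156,0,-38,0,60,0]' 84 20;python3 go.py 6 -205 44 -90;python3 -c "
from look import *
snap('wrist','w4.png')"
```

```text
clock: 12.13
eef_pos: [593.2, -123.4, 159.9]
eef_rot: [-1.571, 0.0, -1.215]
wrist_force: [-0.1, 0.5, -0.7]
finger_gap: 84.1
now tray 6.802305425376906 -204.25840143292237 159.90332448126745 psi -90.10606278591828 F [-0.12  0.47 -0.67] t 12.1333
shift [  0.78 115.9   -0.76] turn [ 0.02 -0.11 -0.02]
```

View pics/w4.png

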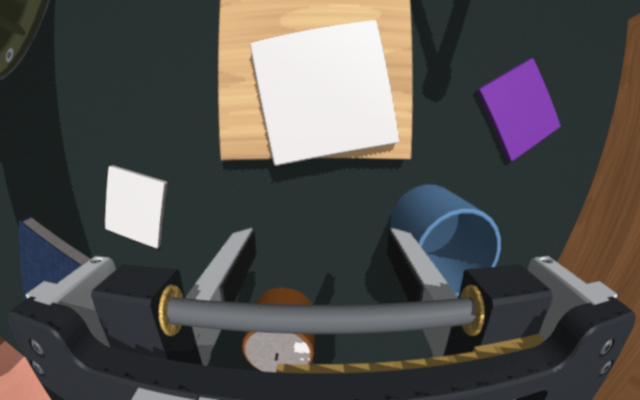

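```bash
python3 -m jog '[-9,30,0,0,0,0, -9,60,0,0,0,0, -9,90,0,0,0,0, -9,105,0,0,0,0, -9,113,0,0,0,0, -9,116,0,0,0,0, -9,116,0,0,0,0]' 84 20;python3 -m jog '[-5,0,0,0,0,0, -10,0,0,0,0,0, -15,0,0,0,0,0, -20,0,0,0,0,0, -25,0,0,0,0,0, -30,0,0,0,0,0, -35,0,0,0,0,0, -40,0,0,0,0,0, -45,0,0,0,0,0, -45,0,0,0,0,0]' 84 20;python3 go.py 6 -205 44 -90;python3 -c "
from look import *
snap('wrist','w5.png')
im=snap('top','t11.png')['img'][175:290,235:380,::-1]
cv2.imwrite('pics/t11c.png',cv2.resize(im,None,fx=5,fy=5,interpolation=cv2.INTER_CUBIC))"
```

```text
clock: 12.77
eef_pos: [589.8, -114.7, 44.8]
eef_rot: [-1.571, -0.0, -1.21]
wrist_force: [-0.2, 0.2, -0.0]
finger_gap: 83.7
clock: 13.6
eef_pos: [573.7, -71.6, 44.3]
eef_rot: [-1.571, 0.001, -1.211]
wrist_force: [-0.1, 0.6, 0.4]
finger_gap: 84.1
now tray 6.672947226347761 -148.82295509413527 44.31999415826599 psi -89.86649363529476 F [-0.13  0.62  0.4 ] t 13.6
shift [56.18  0.29 -0.8 ] turn [ 0.    0.13 -0.03]
```

View pics/w5.png

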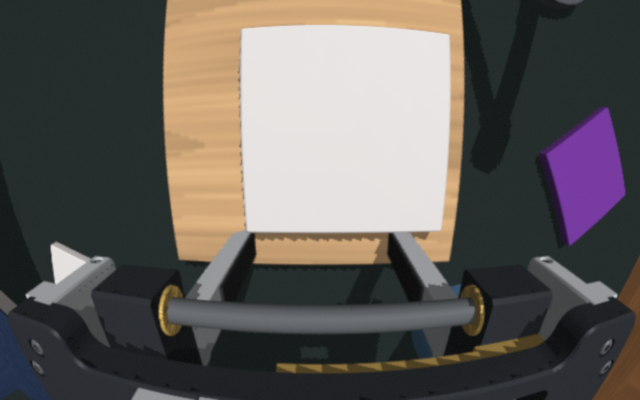

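View pics/t11c.png

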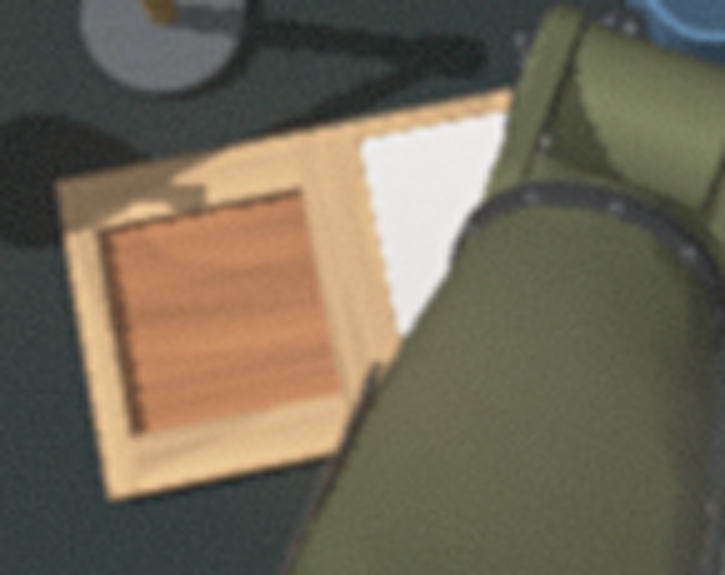

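```bash
cat >> look.py <<'E'
def wonz(p,uv,z):
    K=p['intrinsics'];M=R.from_euler('xyz',p['orientation']).as_matrix();uv=np.atleast_2d(uv).astype(float)
    v=(uv-[K[0,2],K[1,2]])/[K[0,0],K[1,1]];r=np.linalg.norm(v,axis=1,keepdims=True)
    d=np.c_[v/r*np.sin(r),np.cos(r)]@M.T;o=np.array(p['origin']);return o+d*((z-o[2])/d[:,2:])
E
python3 - <<'E'
from look import *
from go import C,A
T=manip.camera('top');W=manip.camera('wrist')
q=lambda l:(np.array(l)+.5)/5-.5+np.array([235,175])
a=np.radians(A);Rt=np.array([[np.cos(a),-np.sin(a)],[np.sin(a),np.cos(a)]])
print((onz(T,q([(361,140),(503,113),(402,333)]),32)[:,:2]-C)@Rt)
print((wonz(W,[(242,28),(449,34),(442,231),(246,232)],32)[:,:2]-C)@Rt)
print((wonz(W,[(179,262),(449,263),(165,90),(464,90)],18)[:,:2]-C)@Rt)
E
```

```text
[[  80.76  -17.92]
 [  79.67 -104.1 ]
 [ -36.93  -19.05]]
[[ -37.03  -20.93]
 [  80.08  -20.67]
 [  81.48 -138.93]
 [ -37.62 -139.26]]
[[ -93.75 -168.96]
 [  96.71 -168.51]
 [ -92.15  -51.17]
 [  96.14  -51.72]]
```

```bash
python3 -m jog '[12,0,0,0,0,0, 12,-35,0,0,0,0, 12,-75,0,0,0,0, 12,-105,0,0,0,0, -10,-106,20,0,-7,0, -20,-106,35,0,-14,0, -30,-106,50,0,-21,0, -40,-106,65,0,-28,0, -50,-106,80,0,-35,0, -60,-106,95,0,-42,0]' 74 20;python3 go.py 108 -80 150 0
```

```text
clock: 14.63
eef_pos: [642.5, 16.9, 150.3]
eef_rot: [-1.571, 0.0, -0.472]
wrist_force: [-0.1, 0.6, -0.3]
finger_gap: 74.1
now tray 102.13884465063421 -90.11551373135056 150.304034870455 psi -47.565237963050876 F [-0.14  0.61 -0.31] t 14.6333
shift [-3.51  0.3  11.15] turn [ -0.   -47.57  -0.01]
```

```bash
python3 -m jog '[-3,0,11,0,-7,0, -3,0,11,0,-14,0, -3,0,11,0,-21,0, -3,0,11,0,-28,0, -3,0,11,0,-35,0, -3,0,11,0,-42,0, -3,0,11,0,-47.5,0, -3,0,11,0,-47.5,0]' 74 20;python3 go.py 108 -80 45 0
```

```text
clock: 15.3
eef_pos: [644.5, 27.3, 150.2]
eef_rot: [-1.571, 0.0, 0.355]
wrist_force: [0.0, -0.9, -0.2]
finger_gap: 73.8
now tray 107.59412097352242 -81.01113738059044 150.24185907066857 psi -0.1559912843325364 F [ 0.02 -0.88 -0.22] t 15.3
shift [  0.42 105.24   1.  ] turn [-0.   -0.16 -0.01]
```

```bash
python3 -m jog '[2,35,1,0,0,0, 2,70,1,0,0,0, 2,90,1,0,0,0, 2,100,1,0,0,0, 2,105,1,0,0,0, 2,105,1,0,0,0]' 74 20;python3 -m jog '[-5,0,0,0,0,0, -10,0,0,0,0,0, -15,0,0,0,0,0, -20,0,0,0,0,0, -25,0,0,0,0,0, -30,0,0,0,0,0, -35,0,0,0,0,0, -37,0,0,0,0,0, -39,0,0,0,0,0, -39,0,0,0,0,0]' 74 20;python3 go.py 70 -80 45 0;python3 -c "
from look import *
snap('wrist','w6.png')"
```

```text
clock: 15.8
eef_pos: [645.9, 29.5, 45.2]
eef_rot: [-1.571, 0.0, 0.349]
wrist_force: [-1.0, 1.3, 0.1]
finger_gap: 74.1
clock: 16.63
eef_pos: [608.9, 16.2, 45.5]
eef_rot: [-1.571, 0.0, 0.351]
wrist_force: [2.0, 0.6, 2.0]
finger_gap: 74.1
now tray 70.39824119382953 -78.90064253594029 45.52337808089584 psi -0.3920609992854551 F [2.04 0.58 2.  ] t 16.6333
shift [-0.39  0.52 -1.1 ] turn [ 0.01 -0.39 -0.  ]
```

View pics/w6.png

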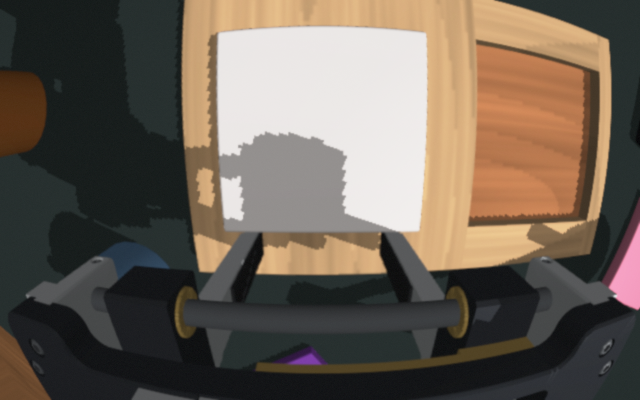

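Run:
```python
from look import *
from go import C,A
W=manip.camera('wrist')
im=W['img'][:,:,::-1]
cv2.imwrite('pics/w6a.png',cv2.resize(im[0:290,170:430],None,fx=2,fy=2,interpolation=cv2.INTER_CUBIC))
cv2.imwrite('pics/w6b.png',cv2.resize(im[0:280,430:640],None,fx=2,fy=2,interpolation=cv2.INTER_CUBIC))
a=np.radians(A);Rt=np.array([[np.cos(a),-np.sin(a)],[np.sin(a),np.cos(a)]])
print((wonz(W,[(217,32),(427,33),(420,232),(223,231)],32)[:,:2]-C)@Rt)
print('pocket',(wonz(W,[(475,40),(600,72),(587,221),(469,226)],18)[:,:2]-C)@Rt)
```

```text
[[ -57.96 -137.18]
 [ -56.71  -18.29]
 [  61.3   -18.82]
 [  59.98 -138.56]]
pocket [[-61.    20.32]
 [-61.55 147.39]
 [ 64.14 147.32]
 [ 63.5   22.28]]
```

View pics/w6a.png

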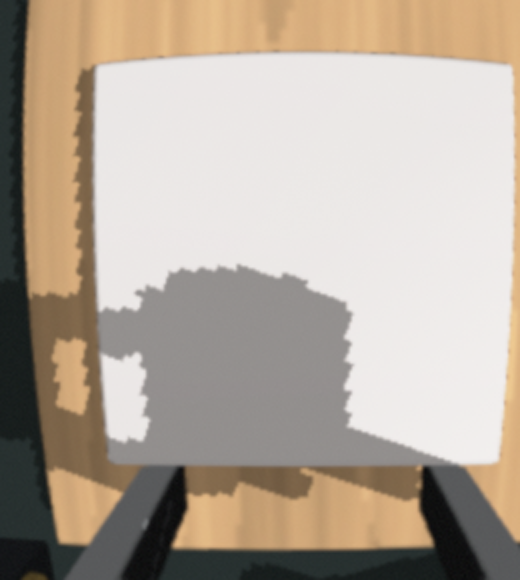

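View pics/w6b.png

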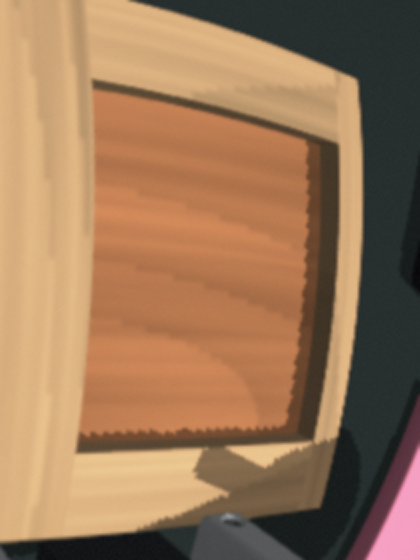

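```bash
python3 -m jog '[12,0,0,0,0,0, 12,-40,0,0,0,0, 12,-80,0,0,0,0, 12,-105,0,0,0,0, 0,-106,-15,0,7,0, -10,-106,-30,0,14,0, -20,-106,-45,0,21,0, -30,-106,-60,0,28,0, -40,-106,-75,0,35,0, -50,-106,-86,0,42,0]' 80 20;python3 go.py 1.5 -165 150 -90
```

```text
clock: 17.57
eef_pos: [590.9, -82.7, 150.6]
eef_rot: [-1.572, 0.002, -0.388]
wrist_force: [-0.1, -0.1, 0.4]
finger_gap: 80.2
now tray 18.900341592613476 -165.26163033638596 150.5609437865471 psi -42.751136995603794 F [-0.12 -0.1   0.41] t 17.5667
shift [-12.95   0.6  -11.62] turn [ 0.1  47.25 -0.11]
```

```bash
python3 -m jog '[-13,0,-12,0,7,0, -13,0,-12,0,14,0, -13,0,-12,0,21,0, -13,0,-12,0,28,0, -13,0,-12,0,35,0, -13,0,-12,0,42,0, -13,0,-12,0,47.3,0, -13,0,-12,0,47.3,0]' 80 20;python3 go.py 1.5 -165 45 -90
```

```text
clock: 18.23
eef_pos: [574.6, -87.8, 150.6]
eef_rot: [-1.573, 0.001, -1.212]
wrist_force: [-0.1, 0.4, -0.5]
finger_gap: 80.1
now tray 1.8716812198095698 -164.33473749281063 150.62976250935452 psi -89.93612969778074 F [-0.14  0.44 -0.52] t 18.2333
shift [  0.78 105.63  -0.16] turn [ 0.12  0.06 -0.06]
```

```bash
python3 -m jog '[0,35,0,0,0,0, 0,70,0,0,0,0, 0,90,0,0,0,0, 0,100,0,0,0,0, 0,106,0,0,0,0, 0,106,0,0,0,0]' 80 20;python3 -m jog '[-6,0,0,0,0,0, -13,0,0,0,0,0, -22,0,0,0,0,0, -31,0,0,0,0,0, -40,0,0,0,0,0, -50,0,0,0,0,0, -60,0,0,0,0,0, -70,0,0,0,0,0, -80,0,0,0,0,0, -80,0,0,0,0,0]' 80 20;python3 go.py 1.5 16 45 -90;python3 -c "
from look import *
snap('wrist','w7.png')"
```

```text
clock: 18.73
eef_pos: [574.9, -87.8, 44.8]
eef_rot: [-1.572, 0.001, -1.206]
wrist_force: [0.3, 0.1, -0.2]
finger_gap: 80.0
clock: 19.57
eef_pos: [545.7, -11.1, 45.1]
eef_rot: [-1.572, 0.001, -1.206]
wrist_force: [-0.4, 0.5, -0.6]
finger_gap: 80.1
now tray 1.6510387368715553 -82.39426511552439 45.09187567759469 psi -89.61406305886693 F [-0.36  0.47 -0.55] t 19.5667
shift [-98.39   0.21   0.51] turn [ 0.06  0.39 -0.07]
```

View pics/w7.png

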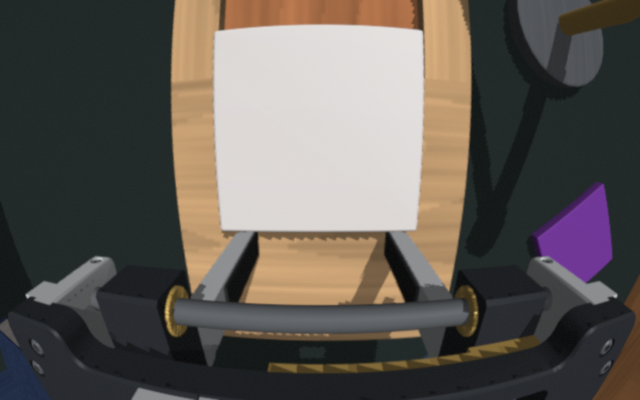

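Run:
```python
from look import *
from go import C,A
W=manip.camera('wrist')
im=W['img'][:,:,::-1]
cv2.imwrite('pics/w8a.png',cv2.resize(im[0:245,165:485],None,fx=2.4,fy=2.4,interpolation=cv2.INTER_CUBIC))
a=np.radians(A);Rt=np.array([[np.cos(a),-np.sin(a)],[np.sin(a),np.cos(a)]])
print((wonz(W,[(214,31),(423,31),(417,231),(222,231)],32)[:,:2]-C)@Rt)
print('tray sides',(wonz(W,[(172,100),(470,100),(185,230),(455,230)],18)[:,:2]-C)@Rt)
print('pocket sides',(wonz(W,[(219,5),(425,5)],18)[:,:2]-C)@Rt)
```

```text
[[-59.5   45.51]
 [ 58.68  45.96]
 [ 60.14 -72.14]
 [-58.09 -73.11]]
tray sides [[-92.92   7.92]
 [ 95.6    9.29]
 [-90.3  -78.66]
 [ 92.71 -77.18]]
pocket sides [[-62.17  67.56]
 [ 65.36  68.63]]
```

View pics/w8a.png

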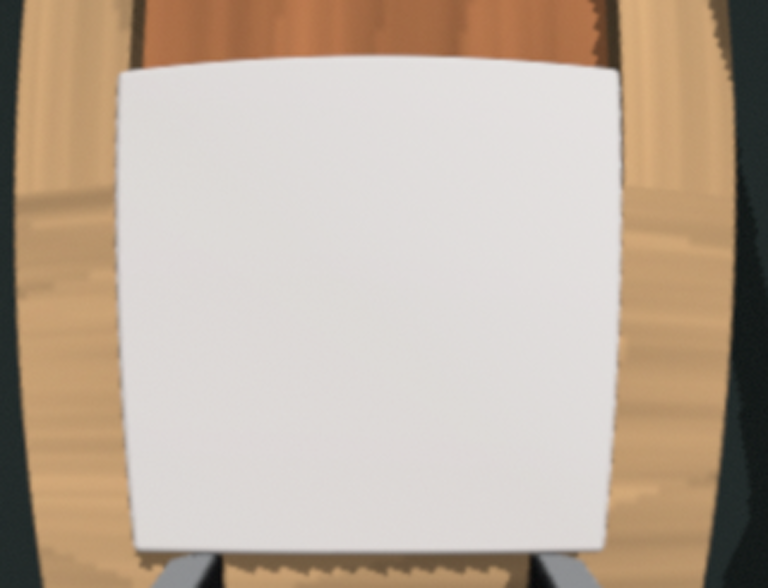

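```bash
python3 -m jog '[-4,0,0,0,0.5,0, -9,0,0,0,1.2,0, -14,0,0,0,1.2,0, -19,0,0.5,0,1.2,0, -24,0,0.5,0,1.2,0, -28,0,0.5,0,1.2,0, -28,0,0.5,0,1.2,0]' 80 20;python3 go.py 1.5 16 45 -90.5;python3 - <<'E'
from look import *
W=snap('wrist','w9.png')
im=W['img'][:,:,::-1]
cv2.imwrite('pics/w9a.png',cv2.resize(im[0:245,165:485],None,fx=2.4,fy=2.4,interpolation=cv2.INTER_CUBIC))
E
```

```text
clock: 20.25
eef_pos: [536.9, 14.1, 45.4]
eef_rot: [-1.571, 0.0, -1.228]
wrist_force: [-0.5, -0.2, -0.3]
finger_gap: 80.2
now tray 2.2745798822217136 -55.722120463723186 45.39710623186795 psi -90.85186176582987 F [-0.48 -0.25 -0.26] t 20.25
shift [-71.7    0.42  -1.84] turn [ 0.01 -0.35 -0.02]
```

View pics/w9a.png

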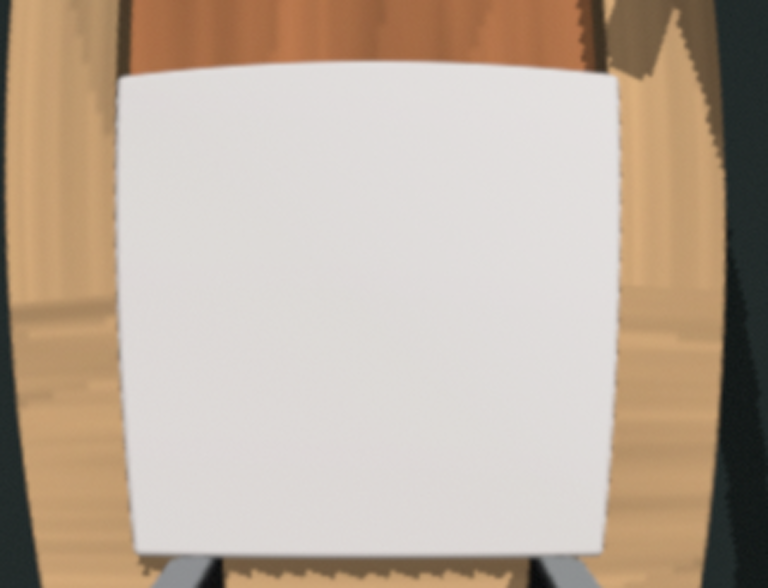

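Run:
```python
from look import *
from go import C,A
W=manip.camera('wrist')
a=np.radians(A);Rt=np.array([[np.cos(a),-np.sin(a)],[np.sin(a),np.cos(a)]])
q=lambda l:(np.array(l)+.5)/2.4-.5+np.array([165,0])
print((wonz(W,q([(119,77),(615,75),(602,552),(136,552)]),32)[:,:2]-C)@Rt)
print('tray sides',(wonz(W,q([(6,240),(725,240),(30,480),(708,480)]),18)[:,:2]-C)@Rt)
print('pocket sides',(wonz(W,q([(121,30),(606,30),(119,60),(607,60)]),18)[:,:2]-C)@Rt)
```

```text
[[-55.91  73.44]
 [ 61.03  71.79]
 [ 60.18 -45.63]
 [-57.6  -44.03]]
tray sides [[-93.9   37.64]
 [ 96.13  34.34]
 [-92.35 -28.35]
 [ 94.76 -31.02]]
pocket sides [[-60.67  91.34]
 [ 63.95  88.69]
 [-60.95  82.73]
 [ 63.75  80.11]]
```

```bash
python3 -m jog '[-5,0,0,0,-0.3,0, -10,0,0,0,-0.6,0, -16,0,0,0,-0.6,0, -22,0,0,0,-0.6,0, -28,0,0,0,-0.6,0, -34,0,0,0,-0.6,0, -40,0,0,0,-0.6,0, -46,0,0,0,-0.6,0, -52,0,0,0,-0.6,0, -52,0,0,0,-0.6,0]' 80 20;python3 go.py 1.5 15 45 -90;python3 - <<'E'
from look import *
W=snap('wrist','w10.png')
im=W['img'][:,:,::-1]
cv2.imwrite('pics/w10a.png',cv2.resize(im[0:245,165:485],None,fx=2.4,fy=2.4,interpolation=cv2.INTER_CUBIC))
E
```

```text
clock: 21.18
eef_pos: [519.1, 63.4, 45.2]
eef_rot: [-1.572, 0.001, -1.217]
wrist_force: [0.3, 0.2, -0.0]
finger_gap: 80.3
now tray 2.850970430399728 -3.296686145047533 45.174610071868564 psi -90.2428484771851 F [ 0.26  0.24 -0.05] t 21.1833
shift [-18.29   0.19  -1.43] turn [ 0.04 -0.24 -0.03]
```

View pics/w10a.png

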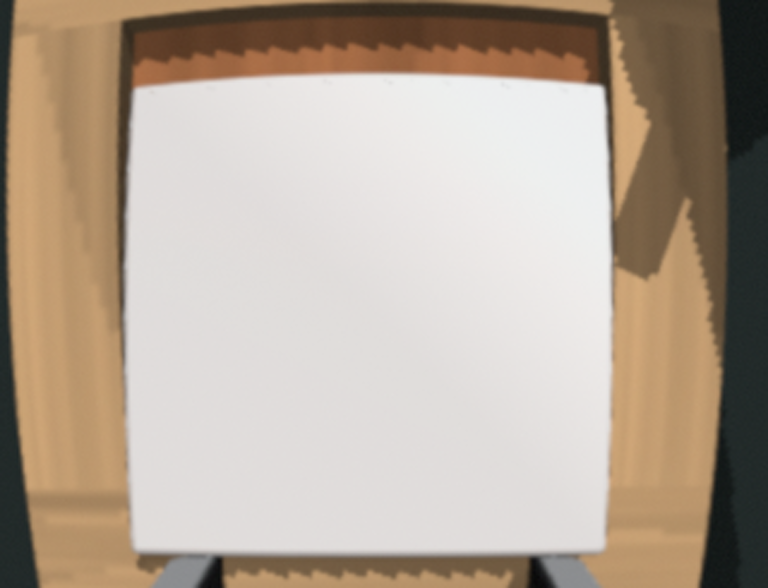

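Front edge has dipped into the pocket with room on both sides. Push the remaining 18 mm gently.

```bash
python3 -m jog '[-4,0,0,0,0,0, -8,0,0,0,0,0, -12,0,0,0,0,0, -15,0,0,0,0,0, -17,0,0,0,0,0, -18,0,0,0,0,0, -18,0,0,0,0,0, -18,0,0,0,0,0]' 80 20;python3 go.py 1.5 15 45 -90;python3 - <<'E'
from look import *
W=snap('wrist','w11.png')
im=W['img'][:,:,::-1]
cv2.imwrite('pics/w11a.png',cv2.resize(im[0:245,165:485],None,fx=2.4,fy=2.4,interpolation=cv2.INTER_CUBIC))
E
```

```text
clock: 21.9
eef_pos: [513.6, 79.2, 45.5]
eef_rot: [-1.571, 0.0, -1.218]
wrist_force: [-0.4, 0.2, -1.4]
finger_gap: 79.9
now tray 3.203013066443768 13.462285435571665 45.45605086358455 psi -90.2822827072626 F [-0.41  0.16 -1.36] t 21.9
shift [-1.53  0.46 -1.71] turn [-0.01 -0.28 -0.  ]
```

View pics/w11a.png

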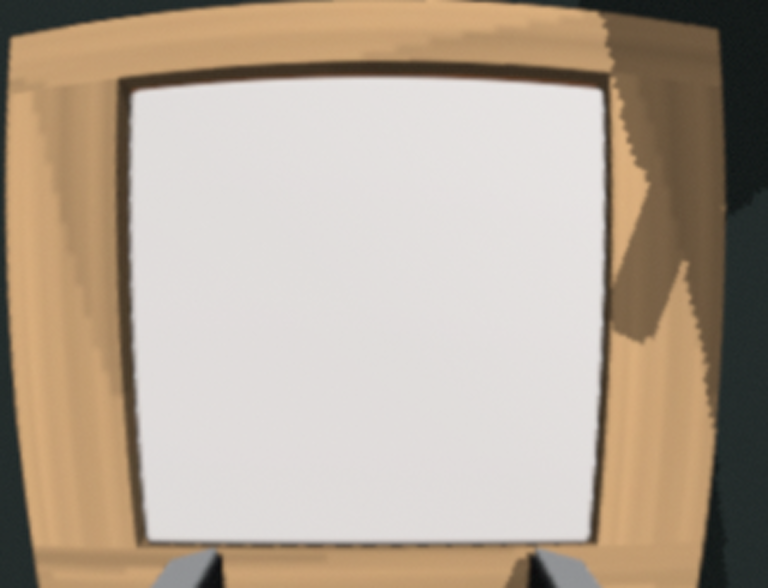

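```bash
python3 -m jog '[8,0,0,0,0,0, 16,0,0,0,0,0, 16,-30,0,0,0,0, 16,-70,0,0,0,0, 16,-110,0,0,0,0, 36,-140,0,0,0,0, 70,-150,0,0,0,0, 70,-150,0,0,0,0, 70,-150,0,0,0,0]' 80 20;python3 - <<'E'
from look import *
from go import C,A
W=snap('wrist','w12.png');S=snap('scene','s12.png')
cv2.imwrite('pics/w12a.png',cv2.resize(W['img'][0:245,165:485,::-1],None,fx=2.4,fy=2.4,interpolation=cv2.INTER_CUBIC))
cv2.imwrite('pics/s12a.png',cv2.resize(S['img'][110:290,250:450,::-1],None,fx=3.3,fy=3.3,interpolation=cv2.INTER_CUBIC))
T=snap('top','t12.png')
print([(onz(T,d['xy'],275)[0],round(d['score'],2)) for d in manip.tip_of('lamp_knob',T)])
E
```

```text
clock: 22.7
eef_pos: [538.2, 11.7, 195.8]
eef_rot: [-1.57, -0.0, -1.221]
wrist_force: [-1.2, 0.2, -0.8]
finger_gap: 79.7
[(array([551.7, 384.6, 275. ]), 0.57), (array([633.23, -90.64, 275.  ]), 0.39)]
```

View pics/w12.png

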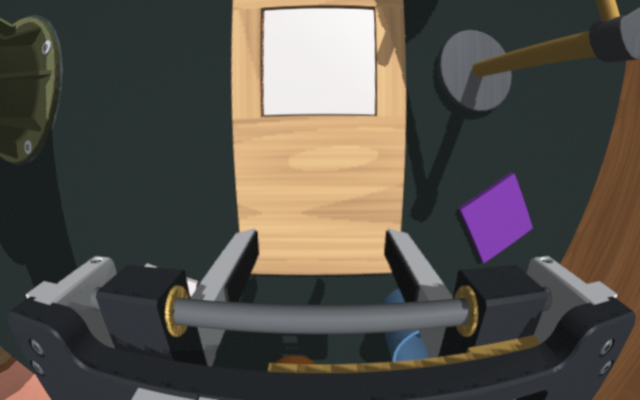

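View pics/s12a.png

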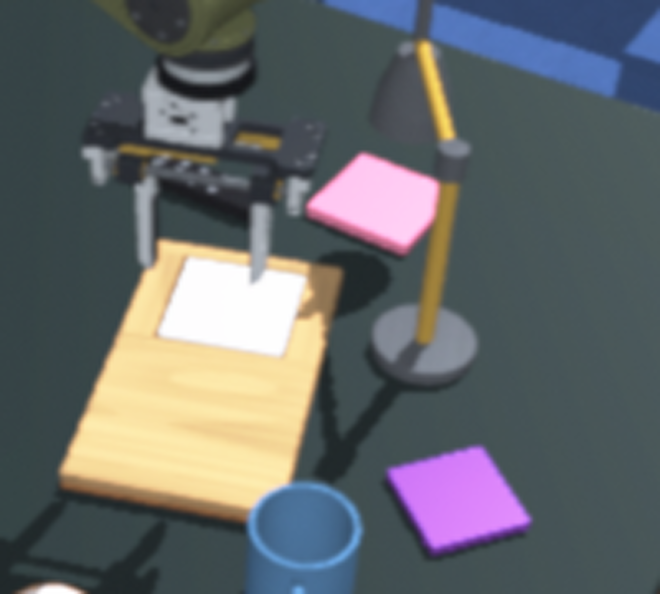

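```bash
python3 -m jog '[15,0,0,0,0,0, 30,0,0,0,0,0, 30,0,0,0,0,0, 30,0,0,0,0,0]' 80 20;python3 - <<'E'
from look import *
W=snap('wrist','w13.png')
cv2.imwrite('pics/w13a.png',cv2.resize(W['img'][0:150,220:420,::-1],None,fx=4,fy=4,interpolation=cv2.INTER_CUBIC))
E
```

```text
clock: 23.23
eef_pos: [547.9, -14.4, 194.8]
eef_rot: [-1.572, 0.001, -1.218]
wrist_force: [-0.6, 0.5, 0.2]
finger_gap: 80.0
```

View pics/w13a.png

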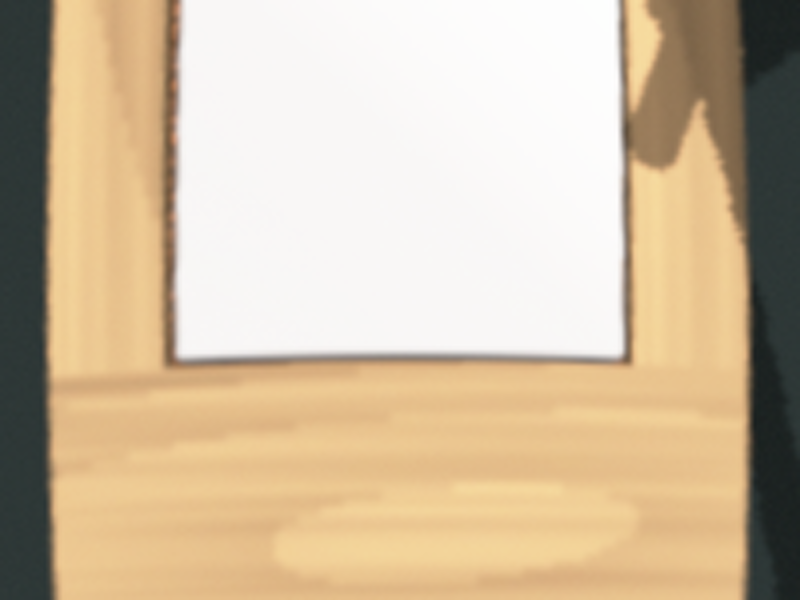

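Run:
```python
from look import *
from go import C,A
S=manip.camera('scene');T=snap('top','t14.png')
cv2.imwrite('pics/t14c.png',cv2.resize(T['img'][175:290,235:380,::-1],None,fx=5,fy=5,interpolation=cv2.INTER_CUBIC))
a=np.radians(A);Rt=np.array([[np.cos(a),-np.sin(a)],[np.sin(a),np.cos(a)]])
p=(np.array([(185,257),(307,277),(283,356),(158,335)])+.5)/3.3-.5+[250,110]
P=(onz(S,p,20)[:,:2]-C)@Rt;print(P,P.mean(0))
for n,t in (('mug',0),('candle',0),('remote',0)):
    print(n,[onz(T,d['xy'],0)[0][:2] for d in manip.tip_of(n,T)][:1])
```

```text
[[-59.9  140.88]
 [ 65.44 139.93]
 [ 63.89  20.69]
 [-56.43  20.6 ]] [ 3.25 80.52]
mug [array([ 721.36, -118.28])]
candle [array([ 602.79, -283.93])]
remote [array([340.95, 299.71])]
```

View pics/t14c.png

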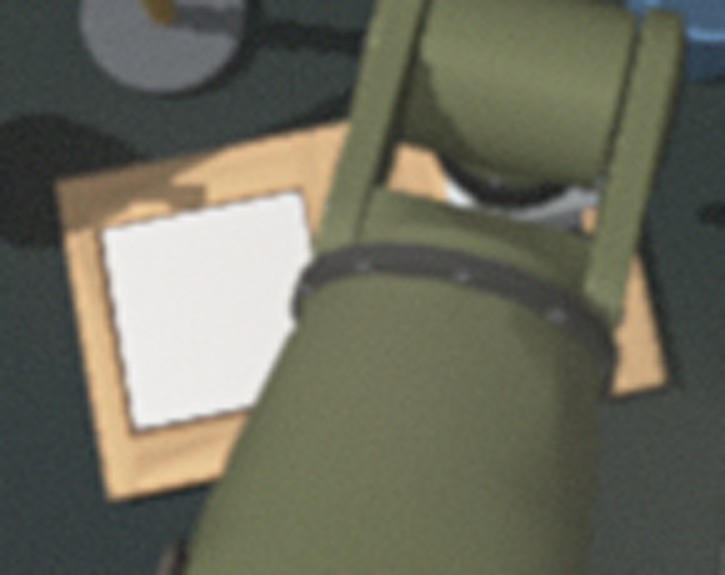

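```bash
python3 go.py 0 0 200 -90; python3 -c "
from cell import manip
print(manip.sign_off())"
```

```text
now tray 2.7145678697796485 -86.0679694199867 195.40385857214397 psi -90.2516907115016 F [ 0.45 -0.34 -0.23] t 23.5333
shift [-86.06  -4.59  -3.09] turn [ 0.   -0.25 -0.  ]
the job is handed in; nothing more can be done
None
```

The job is handed in at 23.5 s. The tile is in the pocket, the lamp is swung aside, and the gripper is clear of everything. `sign_off` gave no verdict.

**What I did:** I swung the lamp about 80° by its knob, held loosely between the open fingers, then lifted off it. Next I squared and centred the tile with flat two-finger pushes against its sides. Then I pushed it along the tray into the pocket from behind.

**Last checks:**
- **Tile:** the wrist, scene and top pictures all show it filling the pocket. Its rear side face is barely visible, so it is not resting on the rear edge. It looks flat, but I did not measure tilt or height. It sits nearer the near wall, with the larger gap at the far end.
- **Lamp:** the knob measured about 285 mm towards the pocket end, against the 200 mm limit. I did not measure the arm's speed. Two estimates taken after I let go were within 5 mm.
- **Mug, candle and remote:** all were within about 5 mm of their first top-camera positions, apart from the candle at about 11 mm. I did not see any contact, and the networks' estimates vary by about that much.
- **Disagreement:** a rough fit of the tile's corners in the scene camera put its centre about 4 mm short along the tray and 2 mm off across it. At 4 mm it would overlap the pocket wall, because the pocket allows only 3 mm of play. I take it as reading error and did not measure again.

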